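# Hold the kiln's key switch on

## Robot

A 6-joint arm with a two-finger parallel gripper is mounted at the origin on the work surface; the furniture and walls round the work are solid. World frame = base frame: x ahead of the robot, y to its left, z up, the work surface at z = 0. Lengths are in mm, angles in rad, forces in N, time in s.
With the tool pointing down it reaches from about 275 to 825 mm from the base axis. Payload 5.2 kg.
Tool frame: the origin (TCP) lies at the very end of the fingers, on their centre line; the grasp point (between the pads) lies 19 mm behind it; z points along the fingers, y is the line along which they close (so a half turn about z gives the same grasp; the last joint's range is limited). The gripper opens to 93 mm and grips with 3 to 60 N. Pads are 15 mm wide; open, the fingers measure 128 mm over their backs; the gripper's body (75 mm by 188 mm) begins 65 mm behind the grasp point.
Start: joints at [-1.393, 0.259, 1.535, -0, 1.348, -0.203], TCP at [204.436, -510.599, 218.653] pointing down, gripper open.
Joint ranges: [-3.14, 3.14], [-0.91, 2.08], [0.19, 2.58], [-1.22, 4.36], [0.22, 2.71], [-3.12, 3.12]. Speed limits (rad/s): [2.57, 2.57, 3.14, 3.14, 3.14, 3.14].

## Interface

Orientations are given as [roll, pitch, yaw] about the fixed x, y, z axes, in that order (R = Rz(yaw) Ry(pitch) Rx(roll)).
In Python, from bench import robot gives the robot as it stands. The module is installed in compiled form; this text tells all that it offers. Calls block until the motion is done:
- robot.move_ptp(position, orientation): joint-space move of the TCP to a pose.
- robot.move_linear(position, ori=None, speed=150, f_stop=None): straight line of the TCP; ori=None keeps the orientation; speed is the mean speed in mm/s. With f_stop (N) it stops when the force on the tool has changed by that much, and returns True; else False.
- robot.move_j(angles): joint-space move.
- robot.move_gripper(opening): opening from 0.0 (shut) to 1.0 (fully open); the grip force is fixed at half the most; returns when the fingers have stopped.
- robot.sleep(seconds).
- robot.inverse_kinematics(position, orientation): joint angles nearest the present ones, or None.
- robot.get_image(name): name is "scene" or "side" or "wrist"; returns a dict with "img" (480x640x3 uint8, blue, green, red), "fovy" (degrees; the focal length in pixels is half the picture's height over the tangent of half this angle, whatever the lens; pixels are square), "cx", "cy" (the principal point, pixels), "eye" and "orientation" of the camera in the world. Camera axes: x right, y down, z forward; pixel columns grow to the right and rows downward; lengths in mm; the calibration is good to about 2 mm. The wrist camera is an equidistant fisheye: a pixel r from the principal point sees the ray r / f radians off the axis. A picture is of the moment at which its call begins. There is no depth.
A pose or a line that the arm cannot do raises robot.MotionError and nothing moves.
- robot.hand_in(): hands the job in; it is judged then, once.
Readings, each from a call of its own:
- robot.current_t(): time.
- robot.current_qpos(): joint angles.
- robot.current_joint_vel(): joint speeds.
- robot.current_joint_efforts(): joint torques, N m.
- robot.current_tcp_pos(): TCP position.
- robot.current_eef_rot(): TCP orientation.
- robot.current_contact_force(): force on the tool from outside, world axes, zero at the start.
- robot.current_ft_torque(): the same for the moment, N m.
- robot.current_gripper_width(): opening from 0.0 (shut) to 1.0 (fully open).
- robot.current_finger_force(): force on a finger pad.
Only numpy, scipy, OpenCV 4.12 (cv2) and the standard library are available. Lean on these libraries where they do the work, as an engineer would, in place of code of your own. Each camera call takes 0.05 s, during which the arm holds its last target. There are 200 camera calls.

## Task

Take the round-headed key from the wooden key rack, push it down fully home into the keyhole on top of the kiln's grey control box (the pins are sticky, so it may need a little wiggling), and only then turn it a quarter turn clockwise, seen from above, as far as it goes. The switch springs back by itself, so finish with the key still gripped and held turned. Leave the square-headed key in the rack and do not knock over or push away the other things on the bench.

Things in the scene. Friction and masses are not known exactly. Their poses are not given: they have to be found in the camera images.
- round_key: key for the switch, upright, blade down, in a slot of the rack. Origin: middle of its shoulder's underside; z up, x along the blade's width, y through its thickness. Below: blade 14 (x) x 5 (y) mm, 28 long, rounded tip. Above: shoulder 27 x 10 x 6 high, then a flat round head, 31 across, 10 thick (y), centre 20.5 above origin, top at 36. Grip the head's flat faces. About 60 g
- square_key: a key of another lock, the same but with a square head 29 x 29 mm and a blade 20 mm wide, too wide for this switch. Stands in the other slot; stays in the rack. Same axes
- key_rack: fixed wooden block 50 (x) x 130 (y) mm, foot 62 x 142, 42 mm high; two slots 7 x 22 mm, 34 deep, 64 mm apart along y, their long side along y, in which the keys stand, shoulders on its top face; either key may be in either slot. Origin at the middle of its underside
- control_box: fixed grey control box of the kiln, 120 (x) x 150 (y) mm, 62 mm high, lying flat, two small lamps on its top on the +x side. Origin at the middle of its underside. The lock is a steel barrel 54 mm across that rises from the top, 15 mm to the box's -x side of its middle; its face with the keyhole is 78 mm above the bench
- keyhole (a point): middle of the keyhole at the plug's face, 78 mm up; turns with the plug. x along the slot, y across, z up. Slot 15.8 x 6.8 mm, 36 deep. Two sticky spring pins reach in from its broad sides 12 and 19 mm down: a straight push takes 10 to 25 N, about 10 N if the key is rocked 1 to 1.5 mm along y. Home: shoulder on the face (key origin at this point); either half turn of the key fits
- plug (a joint): angle of the plug in rad: 0 at rest (as at the start), grows clockwise seen from above, stop at 1.57. A spring of 0.06 N m/rad drives it back to rest. The key has up to about 0.15 rad of play in the slot before the plug follows
- canister_a: small white canister with a black lid, 36 mm wide, 54 mm high, standing on the bench; origin under its middle; leave it alone
- canister_b: another such canister, 37 mm wide, 51 mm high; leave it alone
- oxide_jar: small clear jar with a cream filling, 45 mm wide, 80 mm high; origin under its middle; leave it alone
- whistle: small lumpy clay animal, 30 x 46 x 46 mm high, standing on the bench; origin under its middle; leave it alone
Not all that is in view belongs to the job. What is shaped like the round_key but purple is not meant.

How it is judged (in metres and radians):
On the way, in this order (a step that is already met when the one before it is completed fails the run):
1. the round-headed key is lifted clear of the rack (height (world z) of round_key above 0.085 m), for 0.1 s.
2. the key is pushed fully home while the switch is still at rest (horizontal distance between round_key and keyhole below 0.003 m and z of round_key in the frame of keyhole below 0.003 m and angle between the x axis of round_key and the x axis of keyhole, either way round below 0.25 rad and angle between round_key's own z axis and vertical below 0.12 rad and value of joint plug below 0.4 rad), for 0.1 s.
3. the key is turned a quarter clockwise (horizontal distance between round_key and keyhole below 0.003 m and z of round_key in the frame of keyhole below 0.003 m and angle between the x axis of round_key and the x axis of keyhole, either way round below 0.25 rad and angle between round_key's own z axis and vertical below 0.12 rad and value of joint plug above 1.35 rad), for 0.2 s.
At the end, for the whole second after the job is handed in: The round-headed key sits fully home in the keyhole (shoulder within 3 mm of the face, centred within 3 mm, upright), the switch is turned at least 1.35 rad clockwise (stop at 1.57), and the gripper still grips the key and holds it there; the square-headed key stands in the rack (all of step 3 and contact force between the fingers and round_key above 2 N and horizontal distance between square_key and key_rack below 0.045 m); the arm keeps its last pose, push and grip.
It fails at once if the square-headed key is pulled out of the rack (distance of square_key from where it was at the start of the episode above 0.02 m).
It fails at once if canister a knocked over or pushed away (angle between canister_a's own z axis and vertical above 0.6 rad or distance of canister_a from where it was at the start of the episode above 0.04 m).
It fails at once if canister b knocked over or pushed away (angle between canister_b's own z axis and vertical above 0.6 rad or distance of canister_b from where it was at the start of the episode above 0.04 m).
It fails at once if oxide jar knocked over or pushed away (angle between oxide_jar's own z axis and vertical above 0.6 rad or distance of oxide_jar from where it was at the start of the episode above 0.04 m).
It fails at once if whistle knocked over or pushed away (angle between whistle's own z axis and vertical above 0.6 rad or distance of whistle from where it was at the start of the episode above 0.04 m).
It also fails if it takes over 51 s, if anything falls off the work surface, if the arm or the gripper's body presses on something with over 40 N, if the wrist force passes 120 N, or if a joint passes its speed limit or range.

## Working session

There is one attempt and no reset: what is moved stays moved. The work goes in short steps, each a Python script; the robot and the scene stay as the last script left them, time stands still between calls to the robot, and variables do not carry over. Pictures are saved under pics/ and viewed, at most 10 in all, crops included, and the job is handed in when it is done.

```bash
mkdir -p pics
cat > h.py <<'E'
import numpy as np, cv2
from scipy.spatial.transform import Rotation as R
from bench import robot
def grab(n,f):
    d=robot.get_image(n); cv2.imwrite(f'pics/{f}.png',d['img']); return d
def rot(o):
    o=np.array(o,float)
    return o if o.shape==(3,3) else R.from_euler('xyz',o).as_matrix()
def ray(d,u,v,fish=False):
    f=240/np.tan(np.radians(d['fovy'])/2); x=(u-d['cx']);y=(v-d['cy'])
    if fish:
        r=np.hypot(x,y)+1e-9;t=r/f; c=np.array([np.sin(t)*x/r,np.sin(t)*y/r,np.cos(t)])
    else: c=np.array([x/f,y/f,1])
    return np.array(d['eye'],float), rot(d['orientation'])@c
def onz(d,u,v,z,fish=False):
    e,r=ray(d,u,v,fish); return e+r*(z-e[2])/r[2]
def proj(d,p,fish=False):
    f=240/np.tan(np.radians(d['fovy'])/2); c=rot(d['orientation']).T@(np.array(p,float)-d['eye'])
    if fish:
        r=np.hypot(c[0],c[1]); t=np.arctan2(r,c[2]); return d['cx']+f*t*c[0]/r, d['cy']+f*t*c[1]/r
    return d['cx']+f*c[0]/c[2], d['cy']+f*c[1]/c[2]
E
python3 - <<'E'
from h import *
a=[]
for n in('scene','side','wrist'):
    d=grab(n,n+'0'); print(n,{k:d[k] for k in d if k!='img'}); a.append(d['img'])
print(robot.current_t(), robot.current_eef_rot())
E
```

```text
scene {'fovy': 56.33551329233277, 'cx': 314.6294794367956, 'cy': 239.4716113756607, 'eye': array([-316.21210325,  553.36284269,  550.52232555]), 'orientation': array([-2.03649341, -0.00644679, -2.25407095])}
side {'fovy': 44.22740214656115, 'cx': 326.89486032044476, 'cy': 237.80798435036317, 'eye': array([289.90056702, 856.28273568, 762.09754506]), 'orientation': array([-2.20026581,  0.02284772, -3.00098105])}
wrist {'fovy': 65.70646984690485, 'cx': 324.3294207722012, 'cy': 238.3315401768519, 'eye': array([ 273.48998328, -482.85185547,  384.19888218]), 'orientation': array([ 2.86238968e+00,  1.78215741e-03, -1.19031513e+00])}
0.15 [-3.14021401e+00 -2.87737904e-04  3.80786051e-01]
```

View pics/scene0.png

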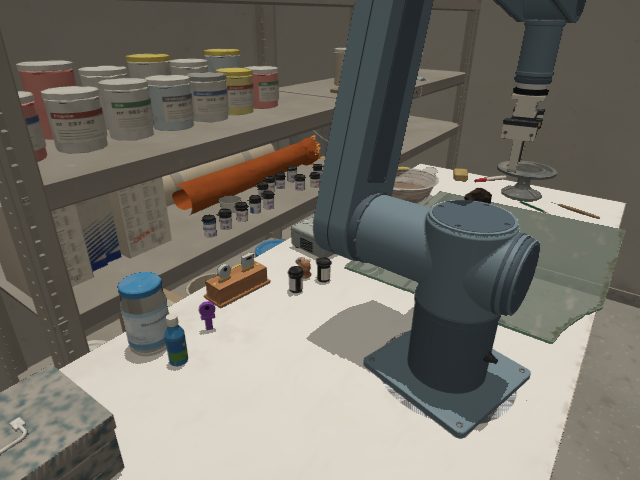

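View pics/side0.png

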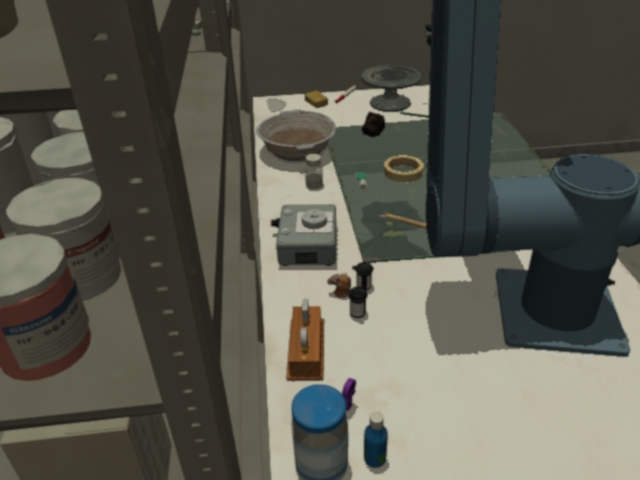

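The scene view shows the rack with the round key at (223,271) and the square key at (248,262). In the side view the keys are at (304,333) and (306,308), the lock barrel at (314,214), the canisters at (364,275) and (357,301), the whistle at (342,285) and the jar at (314,170).

Run:
```python
from h import *
import pickle
S=robot.get_image('scene');D=robot.get_image('side');pickle.dump((S,D),open('sd.pkl','wb'))
def tri(a,b):
    e1,r1=ray(S,*a);e2,r2=ray(D,*b);A=np.c_[r1,-r2];t=np.linalg.lstsq(A,e2-e1,rcond=None)[0]
    p,q=e1+t[0]*r1,e2+t[1]*r2;return ((p+q)/2).round(1),np.linalg.norm(p-q).round(1)
print('round',tri((223,271),(304,338)),'sq',tri((248,262),(306,310)))
for n,uv,z in [('lock',(314,214),78),('canA',(364,268),54),('canB',(357,294),52),('whistle',(342,285),25),('jar',(314,158),80),('postfoot',(215,470),0)]: print(n,onz(D,*uv,z).round(1))
for n,c in [('box',[(281,206),(336,207),(336,248),(281,248)])]: print([onz(D,*p,62).round() for p in c])
print('rack',[onz(D,*p,42).round() for p in [(293,308),(321,308),(321,370),(290,370)]])
a=cv2.resize(D['img'][190:390,255:385],None,fx=3.9,fy=3)[:600]
a=cv2.resize(D['img'][195:385,255:385],None,fx=3,fy=3,interpolation=2); b=cv2.resize(S['img'][220:310,195:345],None,fx=2.7,fy=2.7,interpolation=2)
c=np.zeros((570,800,3),np.uint8);c[:a.shape[0],:390]=a;c[:243,392:392+405]=b;
w=cv2.resize(cv2.imread('pics/wrist0.png'),(400,300));c[260:560,395:795]=w
cv2.imwrite('pics/c1.png',c)
```

```text
round (array([438.8, 185.5,  62.6]), np.float64(1.9)) sq (array([447.2, 118. ,  58.8]), np.float64(1.8))
lock [ 475.6 -152.4   78. ]
canA [358.5 -15.6  54. ]
canB [364.5  57.4  52. ]
whistle [398.3   4.7  25. ]
jar [ 513.4 -389.4   80. ]
postfoot [534.  398.5   0. ]
[array([ 557., -199.,   62.]), array([ 437., -208.,   62.]), array([418., -62.,  62.]), array([526., -50.,  62.])]
rack [array([475.,  97.,  42.]), array([425.,  91.,  42.]), array([404., 233.,  42.]), array([453., 239.,  42.])]
```

View pics/c1.png

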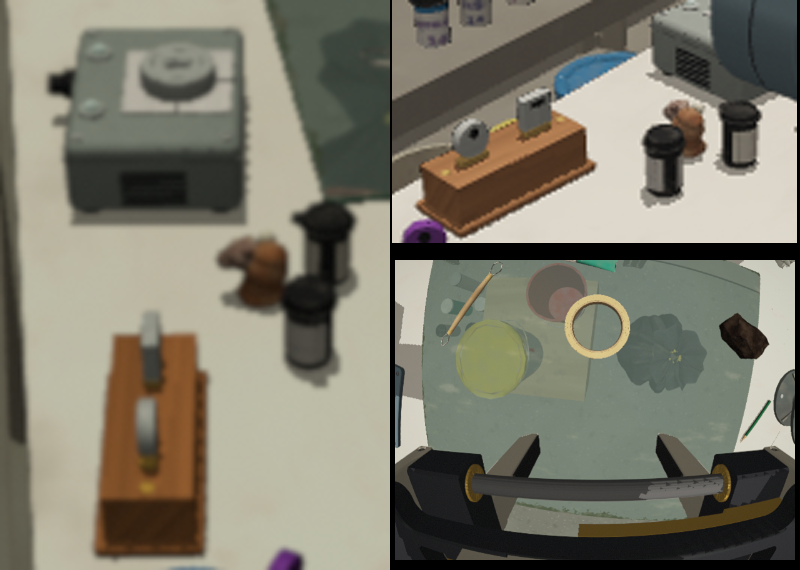

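Run:
```python
from h import *
import pickle
S,D=pickle.load(open('sd.pkl','rb'))
def onx(d,u,v,x):
    e,r=ray(d,u,v);return (e+r*(x-e[0])/r[0]).round()
for x in(535,560):
    print(x,[onx(S,*p,x) for p in [(200,283),(95,333),(330,213),(30,185),(300,115),(460,78)]])
print('bench edge',[onz(D,*p,0).round() for p in [(268,450),(262,350),(255,150)]])
print('scene post foot',onz(S,70,360,0).round(),onz(S,200,283,0).round(), onz(S,95,340,0).round())
for n,c in (('scene',(S)),('side',D)):
    pass
c=np.hstack([cv2.resize(S['img'][150:400,30:330],(400,333)),cv2.resize(D['img'][0:480,60:345],(356,600))[:333]]);
c=np.zeros((600,800,3),np.uint8);c[:367,:440]=cv2.resize(S['img'][150:400,30:330],(440,367),interpolation=2);c[:,442:798]=cv2.resize(D['img'][:,60:345],(356,600))
cv2.imwrite('pics/c2.png',c)
```

```text
535 [array([535., 199.,  -8.]), array([535., 436., -36.]), array([ 535., -198.,   62.]), array([535., 473., 292.]), array([535., -97., 339.]), array([ 535., -722.,  377.])]
560 [array([560., 188., -25.]), array([560., 432., -53.]), array([ 560., -220.,   48.]), array([560., 470., 284.]), array([ 560., -116.,  333.]), array([ 560., -759.,  372.])]
bench edge [array([466., 357.,   0.]), array([520., 164.,   0.]), array([ 710., -565.,    0.])]
scene post foot [432. 499.   0.] [522. 204.   0.] [461. 449.   0.]
```

View pics/c2.png

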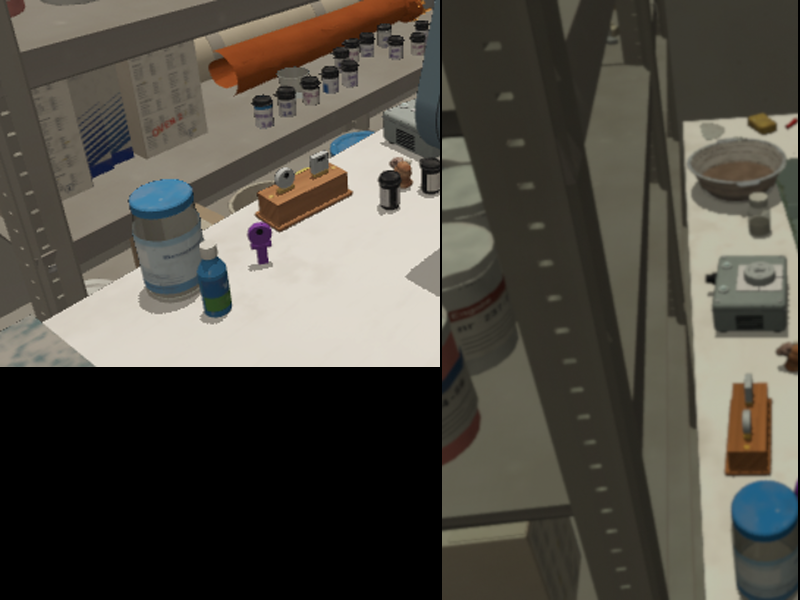

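Run:
```python
from h import *
import pickle
S,D=pickle.load(open('sd.pkl','rb'))
n=np.array([1,0.265,0])
for x0 in(580,620,660,700,740,800):
    o=[]
    for p in [(30,185),(300,115),(460,78),(90,310),(200,262)]:
        e,r=ray(S,*p);t=(x0-n@e)/(n@r);o.append((e+r*t).round().tolist())
    print(x0,o)
# post by vertical planes
def vp(d,a,b):
    e,r=ray(d,*a);_,q=ray(d,*b);m=np.cross(r,q);return m[:2],m[:2]@e[:2],m[2]/np.linalg.norm(m[:2])
m1,c1,k1=vp(S,(57,252),(81,348));m2,c2,k2=vp(D,(142,104),(238,472))
print(np.linalg.solve([m1,m2],[c1,c2]),k1,k2)
```

```text
580 [[453.0, 480.0, 317.0], [624.0, -165.0, 317.0], [927.0, -1309.0, 297.0], [462.0, 444.0, 66.0], [528.0, 195.0, 49.0]]
620 [[494.0, 476.0, 305.0], [674.0, -203.0, 305.0], [993.0, -1408.0, 283.0], [504.0, 438.0, 40.0], [573.0, 176.0, 22.0]]
660 [[535.0, 473.0, 292.0], [724.0, -242.0, 292.0], [1059.0, -1507.0, 270.0], [545.0, 432.0, 14.0], [618.0, 157.0, -4.0]]
700 [[576.0, 469.0, 280.0], [774.0, -280.0, 280.0], [1126.0, -1607.0, 256.0], [587.0, 426.0, -12.0], [663.0, 138.0, -31.0]]
740 [[617.0, 465.0, 267.0], [824.0, -318.0, 267.0], [1192.0, -1706.0, 243.0], [629.0, 421.0, -38.0], [708.0, 119.0, -58.0]]
800 [[678.0, 459.0, 249.0], [900.0, -376.0, 248.0], [1292.0, -1855.0, 223.0], [691.0, 412.0, -77.0], [776.0, 90.0, -98.0]]
[501.23050302 455.05486469] 0.026560563055193262 -0.03621079931074756
```

Run:
```python
from h import *
import pickle
robot.move_ptp([482,-205,180],[np.pi,0,1.69]); B=grab('wrist','wb')
print(robot.current_t(),robot.current_qpos())
robot.move_linear([420,-60,220]);robot.move_linear([448,125,200]); K=grab('wrist','wk')
print(robot.current_t(),robot.current_qpos())
pickle.dump((B,K),open('bk.pkl','wb'))
print(proj(B,[475,-152,78],True),proj(K,[439,185,70],True),proj(K,[447,118,70],True))
c=np.hstack([cv2.resize(B['img'],(400,300)),cv2.resize(K['img'],(400,300))])
u,v=map(int,proj(B,[475,-152,78],True)); a=cv2.resize(B['img'][max(v-50,0):v+50,u-66:u+67],(399,300),interpolation=2)
u,v=map(int,proj(K,[443,150,70],True)); b=cv2.resize(K['img'][max(v-75,0):v+75,u-100:u+100],(399,300),interpolation=2)
cv2.imwrite('pics/c3.png',np.vstack([c[:,:798],np.hstack([a,b])]))
```

```text
1.8333 [-6.17155967e-01  2.41742282e-01  1.65546374e+00 -3.47664916e-04
  1.24398070e+00 -7.34231430e-01]
4.525 [ 3.03934532e-02  1.19021401e-01  1.75691511e+00 -2.38248344e-04
  1.26553131e+00 -8.78786961e-02]
(np.float64(326.7580684758638), np.float64(164.22342735865857)) (np.float64(324.9103926202471), np.float64(153.01919781931161)) (np.float64(324.93115240950976), np.float64(235.14897029272134))
```

View pics/c3.png

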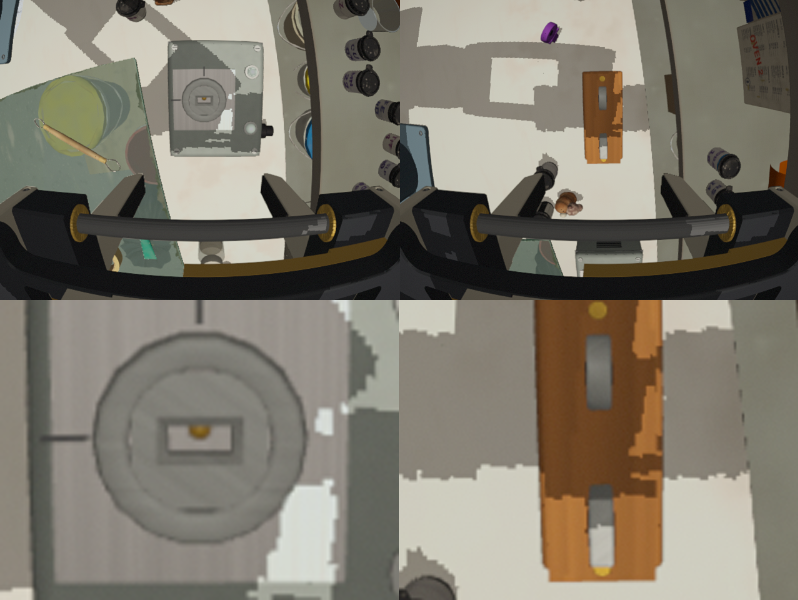

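The left view shows the slot along box x with its centre at about (326,161) px and the barrel about 36 px in radius. The right view shows the round key head at about (325,152) px, with the square key nearer to the gripper. Next I'll rectify both views onto the right planes and measure.

```bash
cat >> h.py <<'E'
def rect(d,c,z,half=50,s=6,fish=True):
    n=int(2*half*s); X,Y=np.meshgrid(c[0]-half+np.arange(n)/s, c[1]+half-np.arange(n)/s)
    f=240/np.tan(np.radians(d['fovy'])/2)
    P=np.stack([X,Y,0*X+z],-1)-d['eye']; C=P@rot(d['orientation'])
    r=np.hypot(C[...,0],C[...,1])+1e-9;t=np.arctan2(r,C[...,2])
    return cv2.remap(d['img'],(d['cx']+f*t*C[...,0]/r).astype('f4'),(d['cy']+f*t*C[...,1]/r).astype('f4'),cv2.INTER_LINEAR)
def tow(c,p,half=50,s=6): return np.array([c[0]-half+p[0]/s, c[1]+half-p[1]/s])
E
python3 - <<'E'
from h import *
import pickle
B,K=pickle.load(open('bk.pkl','rb'))
c=(475,-152);b=rect(B,c,78);g=cv2.GaussianBlur(cv2.cvtColor(b,6),(0,0),3)
cc=cv2.HoughCircles(g,cv2.HOUGH_GRADIENT,1,400,param1=60,param2=15,minRadius=150,maxRadius=172);print('barrel',[(tow(c,q),q[2]/6) for q in cc[0][:1]])
# slot: dark rim in the plug
y,x=np.mgrid[:600,:600];q=cc[0][0];m=(g<np.median(g[np.hypot(x-q[0],y-q[1])<95])-14)&(np.hypot(x-q[0],y-q[1])<85)
m=cv2.morphologyEx(m.astype('u1')*255,cv2.MORPH_CLOSE,np.ones((25,25)))
k=max(cv2.findContours(m,0,2)[0],key=cv2.contourArea);r=cv2.minAreaRect(k);print('slot',tow(c,r[0]),np.array(r[1])/6,r[2])
cv2.drawContours(b,[np.int32(cv2.boxPoints(r))],0,(0,0,255),2);cv2.circle(b,(int(q[0]),int(q[1])),int(q[2]),(0,255,0),1)
c2=(439,185);kk=rect(K,c2,78);h=cv2.cvtColor(kk,40)
m=((h[...,1]<50)*255).astype('u1');m=cv2.morphologyEx(m,cv2.MORPH_OPEN,np.ones((9,9)))
for k in cv2.findContours(m,0,2)[0]:
    if cv2.contourArea(k)>1500:
        r=cv2.minAreaRect(k);print('key',tow(c2,r[0]),np.array(r[1])/6,r[2])
        if cv2.contourArea(k)<40000:cv2.drawContours(kk,[np.int32(cv2.boxPoints(r))],0,(0,0,255),1)
# rack sides at z=42
c3=(443,152);w=rect(K,c3,42,90,4);hh=cv2.cvtColor(w,40);m=((hh[...,1]>110)&(hh[...,0]<20))*255
m=cv2.morphologyEx(m.astype('u1'),cv2.MORPH_CLOSE,np.ones((45,45)));k=max(cv2.findContours(m,0,2)[0],key=cv2.contourArea);r=cv2.minAreaRect(k);print('rack',tow(c3,r[0],90,4),np.array(r[1])/4,r[2])
cv2.imwrite('pics/c4.png',np.hstack([cv2.resize(b,(400,400)),cv2.resize(kk,(400,400))]))
E
```

```text
barrel [(array([ 473.41666, -149.08333], dtype=float32), np.float32(26.166666))]
slot [ 474.41559855 -149.2074941 ] [11.3344841  20.32044983] 83.36748504638672
key [438.42349243 182.35864766] [28.26584371  9.76598104] 83.2901611328125
key [438.91666667 185.08333333] [99.83333333 99.83333333] 90.0
rack [442.68441772 151.68564606] [133.15727234  55.06657028] 82.1762924194336
```

View pics/c4.png

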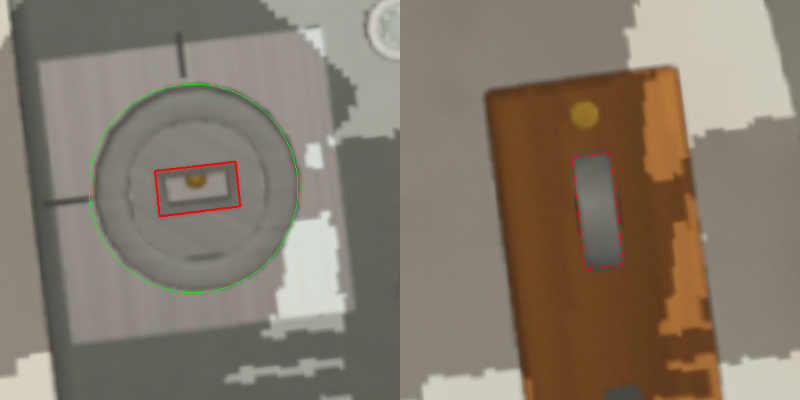

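Run:
```python
from h import *
o=[np.pi,0,1.688]
robot.move_linear([438.4,182.4,130],o,speed=150); robot.move_gripper(0.6)
print(robot.move_linear([438.4,182.4,48],o,speed=80,f_stop=8), robot.current_tcp_pos())
robot.move_gripper(0); print('grip',robot.current_gripper_width()*93,robot.current_finger_force(),robot.current_contact_force(),robot.current_ft_torque())
robot.move_linear([438.4,182.4,140],o,speed=60)
print('lift',robot.current_t(),robot.current_gripper_width()*93,robot.current_finger_force(),robot.current_contact_force())
d=grab('wrist','g1'); cv2.imwrite('pics/g1c.png',cv2.resize(d['img'][180:480,120:520],(800,600)))
```

```text
False [438.829629   182.50197837  48.44952651]
grip 10.142611940371834 29.998799040913582 [ 3.36336785  0.74051651 -0.52644861] [ 0.07789945 -0.70312232  0.01582937]
lift 9.7167 9.684436743464753 29.999193381518126 [-0.24775872  0.60342583 -0.32009449]
```

View pics/g1c.png

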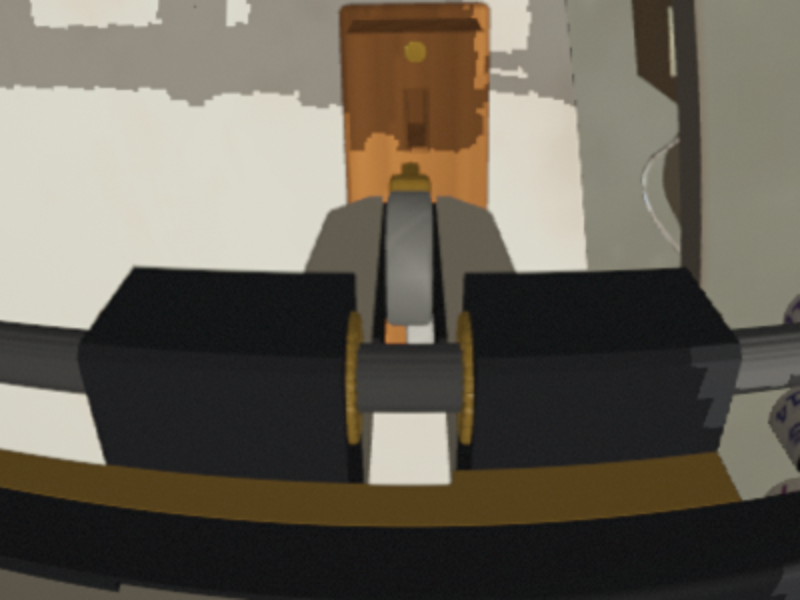

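The key is gripped between the pads, upright, with its head at (410,260) in the crop. To cancel the camera bias, I'll measure the slot from two opposite wrist yaws.

```bash
cat >> h.py <<'E'
def slot(d,c=(474,-149)):
    b=rect(d,c,78);g=cv2.GaussianBlur(cv2.cvtColor(b,6),(0,0),3)
    cc=cv2.HoughCircles(g,cv2.HOUGH_GRADIENT,1,400,param1=60,param2=15,minRadius=150,maxRadius=172);q=cc[0][0]
    y,x=np.mgrid[:600,:600];rr=np.hypot(x-q[0],y-q[1]);m=(g<np.median(g[rr<95])-14)&(rr<85)
    m=cv2.morphologyEx(m.astype('u1')*255,cv2.MORPH_CLOSE,np.ones((25,25)))
    k=max(cv2.findContours(m,0,2)[0],key=cv2.contourArea);r=cv2.minAreaRect(k)
    cv2.drawContours(b,[np.int32(cv2.boxPoints(r))],0,(0,0,255),2);cv2.circle(b,(int(q[0]),int(q[1])),int(q[2]),(0,255,0),1)
    print('barrel',tow(c,q).round(2),q[2]/6,'slot',tow(c,r[0]).round(2),(np.array(r[1])/6).round(1),r[2]);return b
E
python3 - <<'E'
from h import *
import pickle
robot.move_linear([400,40,200],speed=250)
im=[];ds=[]
for p,psi in (([421,-155,190],.117),([527,-143,190],-3.0246)):
    robot.move_ptp(p,[np.pi,0,psi]); robot.sleep(.2); d=grab('wrist','s%d'%len(im)); ds.append(d); im.append(slot(d))
    print(robot.current_t(),robot.current_qpos().round(2),robot.current_tcp_pos().round(2))
pickle.dump(ds,open('s.pkl','wb'))
B,K=pickle.load(open('bk.pkl','rb'));slot(B)
cv2.imwrite('pics/c5.png',np.hstack([cv2.resize(b,(400,400)) for b in im]))
E
```

```text
barrel [ 474.58 -149.42] 26.216667 slot [ 474.27 -149.47] [12.3 21.3] 83.774169921875
11.8667 [-0.6   0.1   1.81  0.    1.24  0.85] [ 421.18 -154.23  190.11]
barrel [ 473.25 -149.58] 25.616667 slot [ 479.74 -145.87] [22.2 14. ] 36.869895935058594
14.6583 [-0.47  0.27  1.59 -0.    1.28 -2.16] [ 526.98 -143.01  190.03]
barrel [ 473.42 -149.08] 26.166666 slot [ 474.42 -149.21] [11.3 20.3] 83.36748504638672
```

View pics/c5.png

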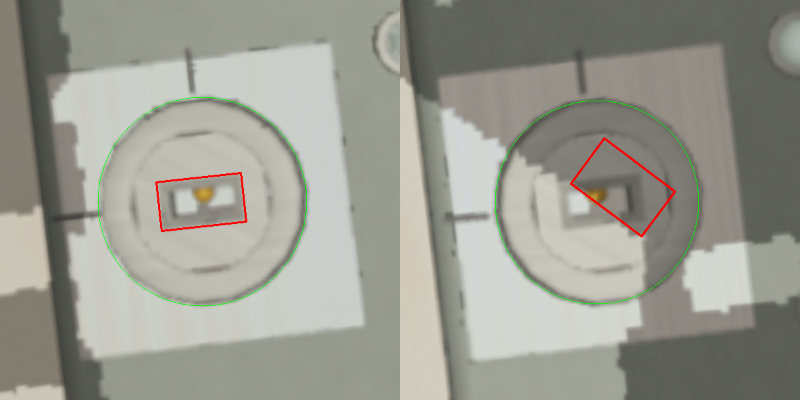

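Run:
```python
from h import *
o=[np.pi,0,-3.0246]
robot.move_linear([474.1,-149.3,135],o,speed=100); robot.move_linear([474.1,-149.3,118],o,speed=40);robot.sleep(.2)
print(robot.current_tcp_pos().round(2),robot.current_contact_force().round(2))
print(robot.move_linear([474.1,-149.3,104],o,speed=15,f_stop=4))
print(robot.current_t(),robot.current_tcp_pos().round(2),robot.current_contact_force().round(2),robot.current_ft_torque().round(2))
```

```text
[ 474.25 -149.39  118.2 ] [-0.22 -0.86 -0.79]
True
16.9917 [ 474.94 -149.32  108.54] [ 2.4  -0.71 -2.53] [ 0.03 -0.77 -0.  ]
```

Run:
```python
from h import *
o=[np.pi,0,-3.0246]
robot.move_linear([475.0,-149.3,109],o,speed=20);robot.sleep(.2)
print(robot.current_tcp_pos().round(2),robot.current_contact_force().round(2))
for z in (106,103.5,101.5):
    s=robot.move_linear([475.0,-149.3,z],o,speed=20,f_stop=8);robot.sleep(.1)
    print(s,robot.current_tcp_pos().round(2),robot.current_contact_force().round(2),robot.current_ft_torque().round(2))
    if s: break
print(robot.current_t())
```

```text
[ 475.06 -149.24  108.94] [ 2.37  0.13 -1.68]
False [ 475.19 -149.4   105.97] [ 2.98 -0.83 -1.87] [ 0.09 -0.78  0.  ]
False [ 475.2  -149.38  103.45] [ 3.31 -0.05 -1.22] [ 0.02 -0.88  0.02]
False [ 475.2  -149.44  101.56] [ 3.2  -0.21 -0.27] [-0.07 -0.94  0.01]
18.5667
```

Run:
```python
from h import *
o=[np.pi,0,-3.0246]; yk=np.array([-np.sin(.117),np.cos(.117),0]); c=np.array([475.7,-149.35,0])
robot.move_linear(c+[0,0,101.3],o,speed=20);robot.sleep(.1);print(robot.current_contact_force().round(2))
z=101.3;k=1;i=0
while z>82.5 and i<16:
    z-=1.5;k=-k;i+=1
    s=robot.move_linear(c+yk*1.2*k+[0,0,z],o,speed=10,f_stop=32)
    p=robot.current_tcp_pos();f=robot.current_contact_force();print(s,np.round(z,1),p.round(2),f.round(1))
    if s or f[2]>28: z=p[2]-0.2 if p[2]<86 else p[2]
    if p[2]<86 and abs(f[2])>12: break
print(robot.current_t(),robot.current_gripper_width()*93)
```

```text
[ 1.11 -1.96  2.4 ]
False 99.8 [ 475.51 -149.75   99.92] [0.7 2.9 4.9]
False 98.3 [ 475.52 -148.61   98.06] [ 0.4 -4.6 -0.3]
False 96.8 [ 475.41 -149.68   96.31] [ 2.1  1.2 -1.8]
False 95.3 [ 475.51 -148.7    95.38] [-0.1 -3.1  0.4]
False 93.8 [ 475.72 -149.48   94.5 ] [-1.5  2.5  9.8]
False 92.3 [ 476.13 -147.96   92.77] [0.8 0.3 3. ]
False 90.8 [ 475.32 -149.29   89.97] [1.5 4.5 1.9]
False 89.3 [ 475.31 -148.44   89.03] [-0.1 -0.5 -0.5]
False 87.8 [ 475.43 -149.72   87.41] [ 0.7  5.5 -1. ]
False 86.3 [ 475.72 -148.73   86.41] [-0.5  0.2 -1. ]
False 84.8 [ 475.49 -149.71   84.47] [ 0.4  5.7 -0.2]
False 83.3 [ 475.62 -149.32   84.03] [-2.6 -0.1  5.6]
False 81.8 [ 475.67 -149.55   83.86] [-6.   9.7 21.1]
24.4583 9.971467107261248
```

Run:
```python
from h import *
psi=-3.0246; P=np.array([475.5,-149.35,83.3])
robot.move_linear(P,[np.pi,0,psi],speed=10);robot.sleep(.3)
print(robot.current_tcp_pos().round(2),robot.current_contact_force().round(1))
for i in range(12):
    psi-=1.70/12
    robot.move_linear(P,[np.pi,0,psi],speed=10);robot.sleep(.1)
    f=robot.current_contact_force();m=robot.current_ft_torque()
    print(round(-3.0246-psi,2),robot.current_tcp_pos().round(2),f.round(1),m.round(2),P.round(2))
    if np.abs(f).max()>45 or abs(m[2])>.6: break
    P[:2]+=np.clip(f[:2]*.06,-.4,.4)
print(robot.current_t(),robot.current_qpos().round(2),robot.current_gripper_width()*93)
```

```text
[ 475.61 -149.39   83.96] [-2.9  5.2  9.4]
0.14 [ 475.55 -149.26   83.99] [-2.4  4.5  9.5] [1.06 0.34 0.01] [ 475.5  -149.35   83.3 ]
0.28 [ 475.42 -149.09   83.96] [-2.4  4.3  9.7] [ 0.89  0.31 -0.02] [ 475.36 -149.08   83.3 ]
0.42 [ 475.34 -148.93   83.97] [-2.4  3.9  9.5] [ 0.87  0.28 -0.04] [ 475.21 -148.82   83.3 ]
0.57 [ 475.5  -148.88   84.  ] [-1.4  3.5  8.1] [ 0.8   0.14 -0.01] [ 475.07 -148.59   83.3 ]
0.71 [ 475.55 -148.71   84.  ] [-2.   4.4  8.6] [0.77 0.1  0.05] [ 474.99 -148.38   83.3 ]
0.85 [ 475.69 -148.51   83.99] [-0.   3.5  7. ] [ 0.77 -0.09 -0.03] [ 474.86 -148.11   83.3 ]
0.99 [ 475.95 -148.36   84.  ] [0.1 3.7 6.6] [ 0.76 -0.23 -0.03] [ 474.86 -147.9    83.3 ]
1.13 [ 475.96 -148.27   84.  ] [-0.   3.5  5.4] [ 0.6  -0.19  0.05] [ 474.87 -147.68   83.3 ]
1.27 [ 476.04 -148.18   84.  ] [0.7 2.7 5.8] [ 0.58 -0.17  0.01] [ 474.87 -147.47   83.3 ]
1.42 [ 476.09 -148.11   84.02] [0.7 3.2 4.8] [ 0.49 -0.15  0.1 ] [ 474.91 -147.31   83.3 ]
1.56 [ 476.16 -148.07   84.03] [0.2 2.1 5.6] [ 0.38 -0.21  0.05] [ 474.95 -147.11   83.3 ]
1.7 [ 476.2  -148.02   84.02] [0.5 1.7 4.8] [ 0.3  -0.21  0.08] [ 474.97 -146.99   83.3 ]
29.8 [-0.53  0.3   1.84 -0.    1.   -0.52] 9.54610788335391
```

Run:
```python
from h import *
P=[475.3,-147.3,83.0]
for e in (1.74,1.78):
    robot.move_linear(P,[np.pi,0,-3.0246-e],speed=10);robot.sleep(.3)
    print(robot.current_tcp_pos().round(2),robot.current_eef_rot().round(3),robot.current_contact_force().round(1),robot.current_ft_torque().round(2),robot.current_finger_force())
d=grab('wrist','f');s=grab('side','fs')
c=np.zeros((600,800,3),np.uint8);c[:300,:400]=cv2.resize(d['img'],(400,300));c[:,402:798]=cv2.resize(d['img'][200:380,265:384],(396,600));c[300:,:400]=cv2.resize(s['img'][170:275,250:390],(400,300))
cv2.imwrite('pics/c6.png',c);print(robot.current_t())
```

```text
[ 476.27 -148.06   83.97] [3.139e+00 1.000e-03 1.521e+00] [-0.9  2.8  9.4] [0.52 0.05 0.13] 30.001409514807165
[ 476.31 -148.01   83.99] [3.139e+00 1.000e-03 1.482e+00] [-0.5  3.4  8.7] [0.55 0.09 0.32] 30.001680557616055
31.0
```

View pics/c6.png

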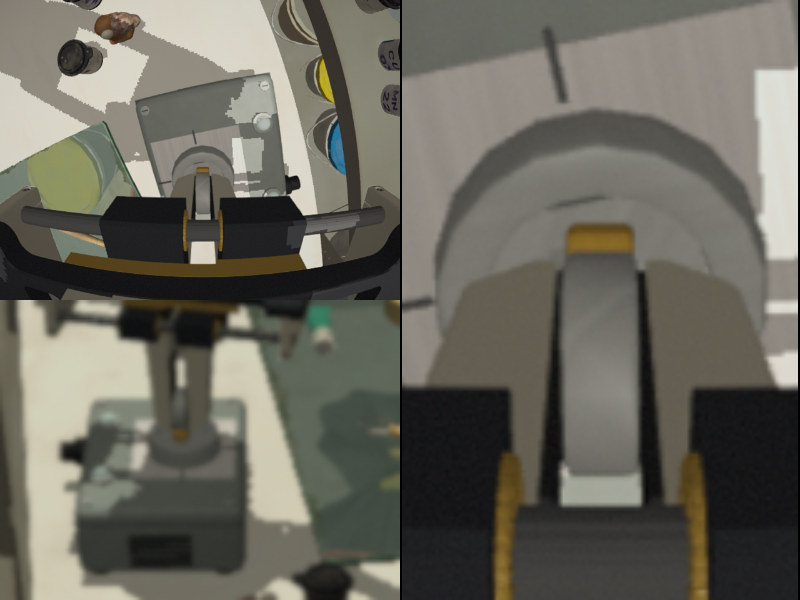

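The view shows the key's shoulder on the barrel face and the key turned about 90° from rest. The torque rise shows that the plug is at its stop. I'll ease off slightly and hand in.

Run:
```python
from h import *
robot.move_linear([475.3,-147.3,83.0],[np.pi,0,-3.0246-1.75],speed=10);robot.sleep(.4)
print(robot.current_tcp_pos().round(2),robot.current_ft_torque().round(2),robot.current_contact_force().round(1),robot.current_t())
print(robot.hand_in())
```

```text
[ 476.3  -148.02   83.97] [0.53 0.03 0.14] [-0.9  2.8  8.9] 31.65
the job is handed in; nothing more can be done
None
```

I handed the job in at about 31.7 s: the round key is pushed home, turned clockwise to its stop and still gripped. I left the square key in the rack and never approached the other objects. No verdict came back, so success rests on the force and torque readings and the last pictures.

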